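# House through the one-way flap of the counting sorter

## Robot

A 6-joint arm with a two-finger parallel gripper is mounted at the origin on the work surface. World frame = base frame: x ahead of the robot, y to its left, z up, the work surface at z = 0. Lengths are in mm, angles in rad, forces in N, time in s.
With the tool pointing down it reaches from about 275 to 1000 mm from the base axis. Payload 8.4 kg.
Tool frame: the origin (TCP) lies midway between the tips of the shut fingers; the grasp point (between the pads) lies 19 mm behind it; z points along the fingers, y is the line along which they close (so a half turn about z gives the same grasp; the last joint's range is limited). The gripper opens to 85 mm and grips with 20 to 120 N. Pads are 22 mm wide; open, the fingers measure 114 mm over their backs; the gripper's body (76 mm by 85 mm) begins 54 mm behind the grasp point. The pads swing forward as they close: fully open they stand 13 mm farther back than shut.
Start: joints at [-1.339, 0.353, 1.633, -0, 1.155, -0.002], TCP at [144.796, -607.998, 231.281] pointing down, gripper open.
Joint ranges: [-2.63, 2.63], [-0.92, 2.1], [0.06, 2.66], [-1.3, 4.44], [0, 2.69], [-3.02, 3.02]. Speed limits (rad/s): [2.22, 2.22, 2.79, 3.14, 3.14, 3.14].

## Interface

Orientations are given as [roll, pitch, yaw] about the fixed x, y, z axes, in that order (R = Rz(yaw) Ry(pitch) Rx(roll)).
In Python, from rig import r gives the robot as it stands.
- The arm moves only by the shell command python3 -m inch 'ROWS' [OPENING] [FORCE]. ROWS is JSON, a list that holds one entry, the list of rows, each a list of 6 numbers: the shift along the tool's x, y, z scaled (see below), then the turn, a rotation vector about the tool's x, y, z scaled (see below). In form: [[[tx, ty, tz, wx, wy, wz], ...]]. A call has 1 to 8 rows; each row is the pose to reach, as a shift and turn from the pose commanded when the call began, along the tool's axes at that moment, turning the shorter way round; what a row does not reach only later rows make up. The controller multiplies each number of a shift by 20 cm and each number of a turn by pi rad. A row lasts 1/12 s, in which the tool goes at most 41.7 mm and 7.16 degrees, less where a joint would pass 70% of its speed; a pose out of reach is approached as far as the arm can. A call with a number of a shift or a turn outside -1 to 1 is refused whole. A call with a gripper value outside its range is refused whole. OPENING is the gripper's target within -1 to 1 (fully open at 1, half-way at 0, shut at -1), set as the call begins (- or left out, the last holds). The fingers move at their own pace and stop on an object; FORCE is the grip in N (left out, the last holds). Time passes only in rows, so rows that repeat a pose let the fingers close. It gives the time, the measured TCP pose, the force, the opening and the grip force at its end, in the units of the state.
- r.sense(): the state, without advancing time (a new reading comes with each control period).
- r.grab_frame(name): name is "side" or "top" or "wrist"; returns the picture (400x640x3 uint8, red, green, blue); there is no depth.
- r.camera_info(name): a dict with "K" (3x3 intrinsics, pixels), "rvec" (rotation vector, rad) and "tvec" (3), from world to camera coordinates, as OpenCV has them; the wrist camera has in their place "mount" (4x4, takes a point from camera to tool coordinates, whose origin is the TCP and whose axes are the flange's). Camera axes: x right, y down, z forward; pixel columns grow to the right and rows downward; lengths in mm; the calibration is good to about 2 mm. A picture is of the moment at which its call begins: read the wrist's pose just before it. camera_info takes no time and is no camera call.
- r.sign_off(): hands the job in; it is judged then, once.
The state is a dict: "clock": time; "qpos": joint angles; "qvel": joint speeds; "joint_efforts": joint torques, N m; "eef_pos": TCP position; "tcp_rot": TCP orientation; "contact_force": force on the tool from outside, world axes, zero at the start; "wrist_torque": the same for the moment, N m; "opening": opening from 0.0 (shut) to 1.0 (fully open); "grasp_force": force on a finger pad.
Only numpy, scipy, OpenCV 4.12 (cv2) and the standard library are available. Lean on these libraries where they do the work, as an engineer would, in place of code of your own. Each camera call takes 0.05 s, during which the arm holds its last target. There are 200 camera calls.

## Task

Stand the wooden house block in the open end of the teal shape sorter's lane, then slide it along the lane floor, nudging the sprung one-way flap aside, and press it gently against the rubber pad at the lane's end, so that the flap snaps across behind it and the house cannot be driven back out by the spring pusher. Then let go and leave it held there upright; do not force it hard into the pad, do not lift it over the flap, and leave the other things on the counter alone.

Things in the scene. Friction and masses are not known exactly. Their poses are not given: they have to be found in the camera images.
- house_center (a point): Centre (35 mm above the underside) of the light-wood house block: 64 mm long (its x), 34 wide (y), upright walls 54 high, gable roof with ridge along x, 71 high in all; 90 g, both ends alike. Grip it across the width about 48 mm above its underside, so the fingertips pass above the lane walls. It starts in any of three places, drum and arch in the other two.
- house: The house block; origin at the centre of its underside, axes as for house_center.
- sorter: The fixed teal shape sorter with all it carries; origin on the counter 6 mm straight below point lane, same axes. Its own box, 28 mm high, lies along the right of the lane. A cassette clamped on the lane carries flap, pusher and pad: it sits up to 28 mm forward or back of its middle place, and this is not reported (feel for it). Places below are for the middle place.
- lane (a point): On the lane floor (6 mm above the counter), on the centre line. x = direction of travel, y left, z up. The lane is an open channel; walls and flap rise 22 mm above its floor. From x = -110 to -36 mm is the open entry, walls closing in from 54 to 38 mm apart; beyond, walls at y = -19 and +24 mm.
- entry (a point): On the lane floor at x = -65 mm of the lane (axes as for lane): a good place to set the house's centre down, its length along the lane, before pushing it along x. Slide it without pressing it down on the floor: all force between house and sorter counts as forcing.
- gate (a point): On the lane floor, centre line, at the flap hinge's middle place (x = 0 of the lane). The 28 mm flap is hinged on the left wall and slants forward at 45 degrees, its tip 20 mm farther on near the centre line. It yields only forward (1 to 3 N) and shuts behind the house once the house's centre is 59 mm past the hinge. A house let go after that slides back to 52 mm; before that, to about -24.
- pad (a point): 36 mm above the lane floor would be the middle of a rubber pad (30 x 20 mm); this point is on the floor under its face's middle place, 92.5 mm past the hinge. A 22 mm high pusher plate meets the house's front 8 mm past the hinge and resists with 3.5 to 6 N. The push is 4 to 10 N, then rises steeply at the pad (4 N/mm). Stop at about 13 N; above 24 N is forcing. The end block is 57 mm high.
- drum_center (a point): Bystander: centre of a light-wood cylinder block, 40 mm across, 56 mm tall, loose.
- arch_center (a point): Bystander: centre of a light-wood arch block, 64 mm long, 34 mm wide, 58 mm tall, flat-topped with an opening through it, loose.
- mug_center (a point): Bystander: centre of a white speckled enamel mug, 82 mm across, 80 mm tall, loose.
- marble1_center (a point): Bystander: centre of a green glass marble, 40 mm across, in a wooden tray (60 x 110 mm).
- marble2_center (a point): Bystander: the second such marble, in the same tray.
- stacker_center (a point): Bystander: centre of a wooden ring stacker, 68 mm across, 80 mm tall, loose.
There are look-alikes about, which are no part of the job. Leave any orange look-alike of the house alone.

How it is judged (in metres and radians):
On the way, in this order (a step that is already met when the one before it is completed fails the run):
1. the house stands on the lane floor in the open entry, in front of the flap, in line with the lane (y of house_center in the frame of lane between -0.013 and 0.013 m and z of house_center in the frame of lane below 0.043 m and angle between the x axis of house_center and the x axis of lane, either way round below 0.2 rad and angle between house_center's own z axis and vertical below 0.15 rad and x of house_center in the frame of lane between -0.105 and -0.04 m), for 0.2 s.
2. the house has been pushed along the lane floor well into the flap (y of house_center in the frame of lane between -0.013 and 0.013 m and z of house_center in the frame of lane below 0.043 m and angle between the x axis of house_center and the x axis of lane, either way round below 0.2 rad and angle between house_center's own z axis and vertical below 0.15 rad and x of house_center in the frame of lane above 0.014 m), for 0.1 s.
At the end, for the whole second after the job is handed in: The house stands upright (0.15 rad) on the lane floor, in line with the lane (0.2 rad), at rest and let go, held behind the shut flap: centre 14 to 90 mm past the lane's reference point (with the flap not shut behind it, the pusher drives it back to 4 mm or less) (all of step 2 and x of house_center in the frame of lane below 0.09 m and linear speed of house below 0.01 m/s and contact force between the fingers and house below 0.1 N); the robot touches nothing.
It fails at once if the house is forced: more than 24 N between house and sorter while it is in the flap or beyond (x of house_center in the frame of lane above -0.04 m and contact force between house and sorter above 24 N).
It fails at once if the house is lifted over the flap or dropped in from above (x of house_center in the frame of lane between -0.04 and 0.16 m and y of house_center in the frame of lane between -0.05 and 0.05 m and z of house_center in the frame of lane above 0.05 m).
It fails at once if another thing on the counter (block, mug, marble, stacker) is moved by more than 20 mm (distance of any of drum_center, arch_center, mug_center, marble1_center, marble2_center, stacker_center from where it was at the start of the episode above 0.02 m).
It also fails if it takes over 50 s, if anything falls off the work surface, if the arm or the gripper's body presses on something with over 40 N, if the wrist force passes 120 N, or if a joint passes its speed limit or range.

## Working session

There is one attempt and no reset: what is moved stays moved. The work goes in short steps, Python scripts to look and compute and a shell command to move; the robot and the scene stay as the last step left them, time stands still between calls to the robot, and variables do not carry over. Pictures are saved under pics/ and viewed, at most 10 in all, crops included, and the job is handed in when it is done.

```bash
ls; mkdir -p pics
python3 - <<'E'
from rig import r
import cv2
s=r.sense();print(s)
for n in("side","top"):
    cv2.imwrite(f"pics/{n}0.png",r.grab_frame(n)[:,:,::-1]);print(r.camera_info(n))
print(r.camera_info("wrist"))
E
```

```text
pics
{'clock': 0.0, 'qpos': array([-1.33939228e+00,  3.53644459e-01,  1.63417265e+00, -1.90762783e-05,
        1.15521936e+00, -2.37920686e-03]), 'qvel': array([ 0.0017133 ,  0.00085744, -0.00142672,  0.00189761,  0.00228777,
       -0.00043553]), 'joint_efforts': array([ 1.21343917e-03, -6.05239105e+01, -3.42070019e+01, -3.38139364e-05,
        9.41048143e-03, -1.53226040e-05]), 'eef_pos': array([ 144.6780709 , -607.50435806,  230.5475191 ]), 'tcp_rot': array([-3.14014880e+00,  1.40062629e-05,  2.33790982e-01]), 'contact_force': array([-0.3569402 ,  0.36258216,  0.28721092]), 'wrist_torque': array([ 0.01597414, -0.02100678,  0.00675084]), 'grasp_force': 0.0, 'opening': 0.9974924019054235}
{'K': array([[467.18901377,   0.        , 321.0051763 ],
       [  0.        , 467.18901377, 199.91613113],
       [  0.        ,   0.        ,   1.        ]]), 'rvec': array([ 0.07372405, -2.92642886,  1.0676761 ]), 'tvec': array([ 625.81026269,   41.93755788, 1202.69219418])}
{'K': array([[365.05170076,   0.        , 318.38918212],
       [  0.        , 365.05170076, 199.48150522],
       [  0.        ,   0.        ,   1.        ]]), 'rvec': array([ 2.20262913, -2.13903917,  0.10149762]), 'tvec': array([  36.5763838 ,  636.30005146, 1094.03366111])}
{'K': array([[312.73683423,   0.        , 316.64566143],
       [  0.        , 312.73683423, 198.69169224],
       [  0.        ,   0.        ,   1.        ]]), 'mount': array([[ 3.86244368e-04, -9.56647793e-01, -2.91247061e-01,
         7.46537940e+01],
       [ 9.99999638e-01,  1.48580889e-04,  8.38136006e-04,
         4.11218497e-01],
       [-7.58527214e-04, -2.91247279e-01,  9.56647504e-01,
        -1.43185823e+02],
       [ 0.00000000e+00,  0.00000000e+00,  0.00000000e+00,
         1.00000000e+00]])}
```

View pics/top0.png

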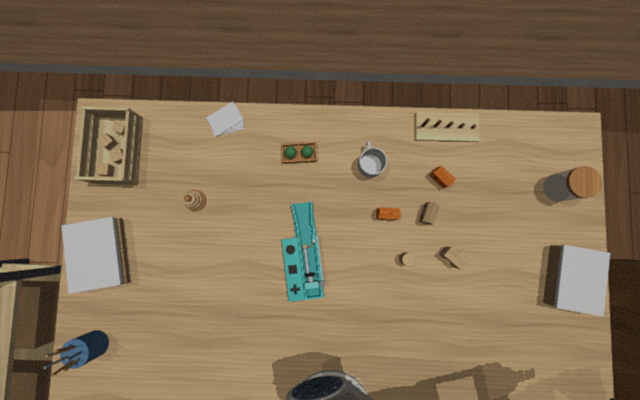

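View pics/side0.png

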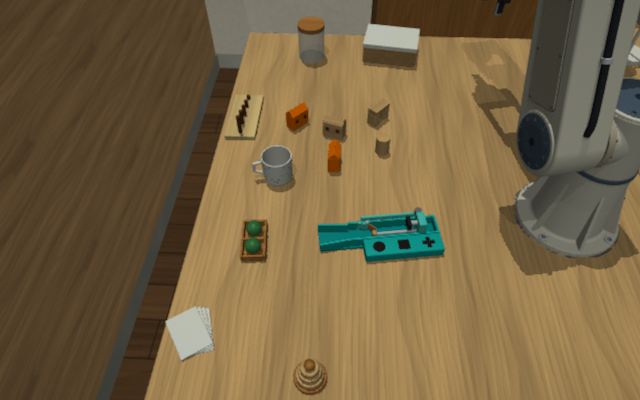

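The top view shows the sorter's entry at about (303,205) and its end at (312,295). The wooden blocks are at (429,213) and (454,258), the drum at (407,259), and the orange decoys at (388,214) and (443,177). I'll enlarge to tell the house from the arch.

Run:
```python
import cv2,numpy as np
t=cv2.imread("pics/top0.png");s=cv2.imread("pics/side0.png")
R=lambda i,f:cv2.resize(i,None,fx=f,fy=f,interpolation=cv2.INTER_CUBIC)
a=R(t[190:310,270:340],5)   # 350x600
b=R(t[195:275,390:480],5)  # 450x400
c=R(s[95:135,310:400],5) # 450x200
cv2.imwrite("pics/c1.png",np.hstack([a,np.vstack([b,c])]))
```

```text
(no output)
```

View pics/c1.png

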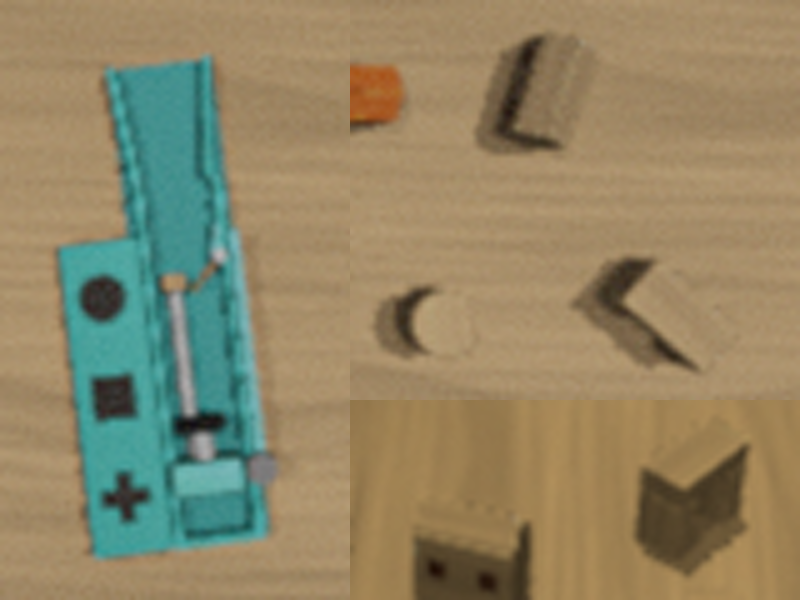

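The house is the gabled block at top-view (429,213), with windows visible in the side view. The block at (454,258) is the flat arch. The sorter's mouth corners are at about (291.6,204) and (312,201.6), and its lane runs down the image.

```bash
cat > h.py <<'E'
import cv2,numpy as np
from rig import r
from scipy.spatial.transform import Rotation as Ro
def ray(n,pose=None):
    i=r.camera_info(n)
    if n=="wrist":
        p,e=pose;T=np.eye(4);T[:3,:3]=Ro.from_euler("xyz",e).as_matrix();T[:3,3]=p
        M=T@i["mount"];return i["K"],M[:3,:3],M[:3,3]
    R=cv2.Rodrigues(i["rvec"])[0].T
    return i["K"],R,-R@i["tvec"]
def un(n,uv,z,pose=None):
    K,R,c=ray(n,pose);uv=np.atleast_2d(uv).astype(float)
    d=np.c_[uv,np.ones(len(uv))]@np.linalg.inv(K).T@R.T
    return c+d*((z-c[2])/d[:,2])[:,None]
def toTool(v,e): return Ro.from_euler("xyz",e).inv().apply(v)/200
E
python3 - <<'E'
from h import *
np.set_printoptions(precision=1,suppress=True)
f=lambda x,y,ox,oy:(ox+x/5,oy+y/5)
m=un("top",[f(108,70,270,190),f(210,58,270,190),f(60,248,270,190),f(95,555,270,190),f(238,232,270,190),f(268,538,270,190)],28)
print(m);a=m[3]-m[2];b=m[5]-m[4];print(np.arctan2(a[1],a[0]),np.arctan2(b[1],b[0]))
print(un("top",[f(219-0,255,270,190)],28))
C=lambda x,y:(390+(x-350)/5,195+y/5)
print("house roof",un("top",[C(550,35),C(597,45),C(517,135),C(567,148)],54), "ridge", un("top",[C(577,37),C(545,143)],71))
# side-view ridge: crop (415,505),(528,525)
S=lambda x,y:(310+(x-350)/5,95+(y-400)/5)
print(un("side",[S(418,500),S(525,518)],71))
print(un("top",[(407+0,259),(454,258)],56))
E
```

```text
[[618.8 137.4  28. ]
 [628.1  74.7  28. ]
 [508.8 162.7  28. ]
 [326.  134.6  28. ]
 [521.8  54.3  28. ]
 [339.1  30.8  28. ]]
-2.9886390217312004 -3.013823710256491
[[507.5  65.5  28. ]]
house roof [[ 634.9 -281.3   54. ]
 [ 629.7 -309.6   54. ]
 [ 574.1 -261.5   54. ]
 [ 567.2 -291.5   54. ]] ridge [[ 632.5 -292.1   71. ]
 [ 569.2 -273.2   71. ]]
[[ 634.  -288.9   71. ]
 [ 571.5 -275.5   71. ]]
[[ 463.1 -212.6   56. ]
 [ 470.1 -351.8   56. ]]
```

```bash
python3 -m inch '[[[1,-0.4,0,0,0,0.15],[1,-0.4,0,0,0,0.15],[1,-0.4,0,0,0,0.15],[1,-0.4,0,0,0,0.15],[1,-0.4,0,0,0,0.15],[1,-0.4,0,0,0,0.15]]]' 1 30
python3 - <<'E'
from h import *
s=r.sense();e=s["tcp_rot"];print(s["eef_pos"],e,toTool(np.array([601.5,-282,200])-s["eef_pos"],e))
E
```

```text
clock: 0.6
eef_pos: [324.3, -480.6, 231.0]
tcp_rot: [-3.14, -0.001, -0.236]
contact_force: [-0.4, -0.5, -0.6]
opening: 1.004
grasp_force: 0.0
[ 324.31742657 -480.58634467  231.02792133] [-3.13975925e+00 -6.08494948e-04 -2.35573460e-01] [ 1.11578935 -1.28869271  0.15818154]
```

```bash
python3 -m inch '[[[0.8,-0.9,0.1,0,0,0],[0.8,-0.9,0.1,0,0,0],[0.8,-0.9,0.1,0,0,0],[0.8,-0.9,0.1,0,0,0],[0.8,-0.9,0.1,0,0,0],[0.8,-0.9,0.1,0,0,0],[0.8,-0.9,0.1,0,0,0]]]'
python3 -m inch '[[[0.31,-0.39,0.06,0,0,0],[0.31,-0.39,0.06,0,0,0],[0.31,-0.39,0.06,0,0,0],[0.31,-0.39,0.06,0,0,0],[0.31,-0.39,0.06,0,0,0]]]'
python3 - <<'E'
from h import *
s=r.sense();print(s["eef_pos"],s["tcp_rot"],s["clock"])
im=r.grab_frame("wrist");np.savez("w1",p=s["eef_pos"],e=s["tcp_rot"])
cv2.imwrite("pics/w1.png",im[:,:,::-1])
E
```

```text
clock: 1.18
eef_pos: [522.7, -343.1, 210.3]
tcp_rot: [-3.14, -0.001, -0.233]
contact_force: [-0.9, 0.2, 0.1]
opening: 1.003
grasp_force: 0.0
clock: 1.6
eef_pos: [597.1, -285.0, 198.6]
tcp_rot: [3.141, 0.001, -0.235]
contact_force: [-0.7, -0.3, 0.2]
opening: 1.002
grasp_force: 0.0
[ 597.12979844 -284.97341857  198.58338168] [ 3.14139606e+00  1.43321663e-03 -2.35291919e-01] 1.6
```

View pics/w1.png

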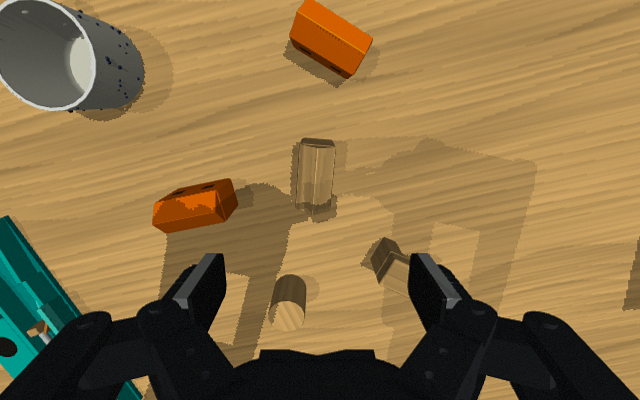

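The wrist view shows the house just under the tool: ridge from about (319,147) to (317,207), eave corners near (301,146), (335,146), (297,207) and (335,207). The fingers are well clear of it.

Run:
```python
from h import *
import cv2
d=np.load("w1.npz");P=(d["p"],d["e"])
a=un("wrist",[(319,147),(316.5,207)],71,P);print(a,a.mean(0),np.arctan2(*(a[0]-a[1])[[1,0]]),np.linalg.norm(a[0]-a[1]))
i=cv2.imread("pics/w1.png")[125:225,270:370];cv2.imwrite("pics/w1c.png",cv2.resize(i,None,fx=5,fy=5,interpolation=cv2.INTER_CUBIC))
```

```text
[[ 634.333349   -296.39678717   71.        ]
 [ 581.84101926 -281.61194605   71.        ]] [ 608.08718413 -289.00436661   71.        ] -0.27454473569535276 54.53472480372075
```

View pics/w1c.png

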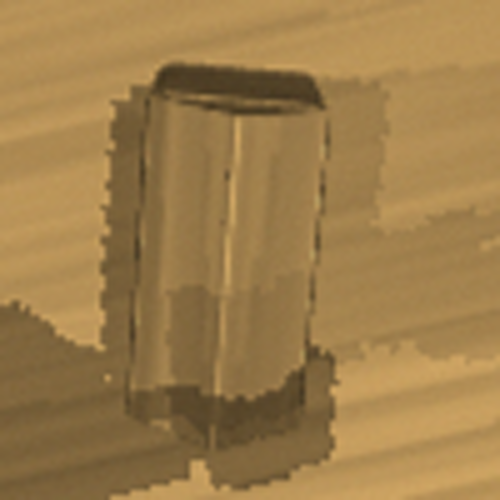

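The crop shows the ridge from (238,112) to (212,445), which is full-image (317.6,147.4) to (312.4,214).

Run:
```python
from h import *
d=np.load("w1.npz");P=(d["p"],d["e"])
a=un("wrist",[(317.6,147.4),(312.4,214)],71,P);m=a.mean(0);print(m,np.arctan2(*(a[0]-a[1])[[1,0]]),np.linalg.norm(a[0]-a[1]))
s=r.sense();print(toTool(np.array([m[0],m[1],29])-s["eef_pos"],s["tcp_rot"]))
```

```text
[ 605.20263799 -285.75704138   71.        ] -0.3122707900035159 61.11091601654579
[ 0.04337553 -0.01021701  0.84918616]
```

```bash
python3 -m inch '[[[0.043,-0.01,0.2,0,0,0.025],[0.043,-0.01,0.4,0,0,0.025],[0.043,-0.01,0.6,0,0,0.025],[0.043,-0.01,0.75,0,0,0.025],[0.043,-0.01,0.86,0,0,0.025],[0.043,-0.01,0.86,0,0,0.025],[0.043,-0.01,0.86,0,0,0.025]]]' 1 30
python3 -m inch '[[[0,0,0,0,0,0],[0,0,0,0,0,0],[0,0,0,0,0,0],[0,0,0,0,0,0],[0,0,0,0,0,0],[0,0,0,0,0,0],[0,0,0,0,0,0],[0,0,0,0,0,0]]]' -1 30
```

```text
clock: 2.23
eef_pos: [604.5, -286.2, 26.7]
tcp_rot: [-3.142, 0.003, -0.317]
contact_force: [0.4, 0.9, -0.3]
opening: 1.0
grasp_force: 0.0
clock: 2.9
eef_pos: [606.9, -285.8, 28.8]
tcp_rot: [3.141, -0.002, -0.316]
contact_force: [-2.2, 0.6, 7.7]
opening: 0.389
grasp_force: 31.5
```

```bash
python3 -m inch '[[[0,0,-0.1,0,0,0],[0,0,-0.25,0,0,0],[0,0,-0.4,0,0,0],[0,0,-0.5,0,0,0],[0,0,-0.5,0,0,0],[0,0,-0.5,0,0,0]]]' -1 30
python3 - <<'E'
from h import *
s=r.sense();e=s["tcp_rot"];print(s["eef_pos"],e,s["contact_force"],toTool(np.array([579+20,99.6+3,128])-s["eef_pos"],e),-(0.144-e[2])/np.pi)
E
```

```text
clock: 3.4
eef_pos: [606.9, -285.6, 128.8]
tcp_rot: [3.141, -0.003, -0.316]
contact_force: [-0.0, -0.2, -1.4]
opening: 0.389
grasp_force: 30.5
[ 606.85611189 -285.62587092  128.78579408] [ 3.14123938e+00 -2.77050944e-03 -3.15776522e-01] [-0.0086331  -0.20932588 -1.36231264] [-6.40173610e-01 -1.83295309e+00  1.50783281e-03] -0.14635141249951258
```

```bash
python3 -m inch '[[[-0.32,-0.92,-0.05,0,0,-0.146],[-0.32,-0.92,-0.05,0,0,-0.146],[-0.32,-0.92,-0.05,0,0,-0.146],[-0.32,-0.92,-0.05,0,0,-0.146],[-0.32,-0.92,-0.05,0,0,-0.146],[-0.32,-0.92,-0.05,0,0,-0.146],[-0.32,-0.92,-0.05,0,0,-0.146]]]'
python3 - <<'E'
from h import *
s=r.sense();e=s["tcp_rot"];print(s["eef_pos"],e,s["contact_force"],toTool(np.array([579+20,99.6+3,158])-s["eef_pos"],e),-(0.144-e[2])/np.pi)
E
```

```text
clock: 3.98
eef_pos: [601.5, -88.8, 135.9]
tcp_rot: [-3.141, 0.002, 0.146]
contact_force: [-0.1, 0.1, -0.8]
opening: 0.391
grasp_force: 30.6
[601.51425393 -88.822358   135.91994579] [-3.14103309e+00  2.25215890e-03  1.45565064e-01] [-0.13152731  0.05883663 -0.79950333] [ 0.12614326 -0.94887474 -0.11015371] 0.0004981752678141605
```

```bash
python3 -m inch '[[[0.2,-0.95,-0.11,0,0,0],[0.2,-0.95,-0.11,0,0,0],[0.2,-0.95,-0.11,0,0,0],[0.2,-0.95,-0.11,0,0,0],[0.2,-0.95,-0.11,0,0,0],[0.2,-0.95,-0.11,0,0,0],[0.2,-0.95,-0.11,0,0,0]]]'
python3 - <<'E'
from h import *
s=r.sense();print(s["eef_pos"],s["tcp_rot"],s["clock"])
im=r.grab_frame("wrist");np.savez("w2",p=s["eef_pos"],e=s["tcp_rot"])
cv2.imwrite("pics/w2.png",im[:,:,::-1])
t=r.grab_frame("top")[:,:,::-1];cv2.imwrite("pics/top2.png",t)
E
```

```text
clock: 4.57
eef_pos: [615.0, 103.3, 158.4]
tcp_rot: [3.141, 0.001, 0.144]
contact_force: [-0.2, -0.4, -0.4]
opening: 0.389
grasp_force: 30.8
[614.96243458 103.33919331 158.3699402 ] [3.14113561e+00 1.02543104e-03 1.44336755e-01] 4.5667
```

View pics/w2.png

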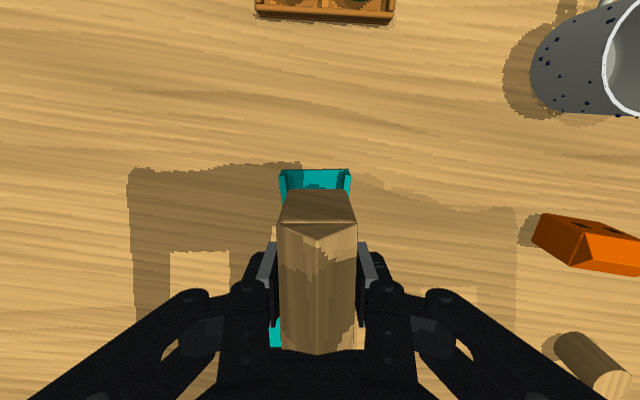

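The mouth's wall-top corners are at about (279,170) and (350,169). The house is held straight in the fingers, with its ridge near column 317.5.

Run:
```python
from h import *
d=np.load("w2.npz");P=(d["p"],d["e"])
a=un("wrist",[(279,170),(350,169.5)],28,P);m=a.mean(0);dv=a[1]-a[0];print(a,m,np.linalg.norm(dv),np.arctan2(-dv[0]*-1,-dv[1]*1))
print("ridge",un("wrist",[(317,236),(318,350)],158.4+42,P))
i=cv2.imread("pics/w2.png")[155:235,260:370];cv2.imwrite("pics/w2c.png",cv2.resize(i,None,fx=7,fy=7,interpolation=cv2.INTER_CUBIC))
```

```text
[[628.02482937 138.3996892   28.        ]
 [637.56235284  75.98772211  28.        ]] [632.79359111 107.19370566  28.        ] 63.13650283042675 0.15164246666669837
ridge [[645.00634772 107.11877745 200.4       ]
 [596.51911356  99.63503752 200.4       ]]
```

View pics/w2c.png

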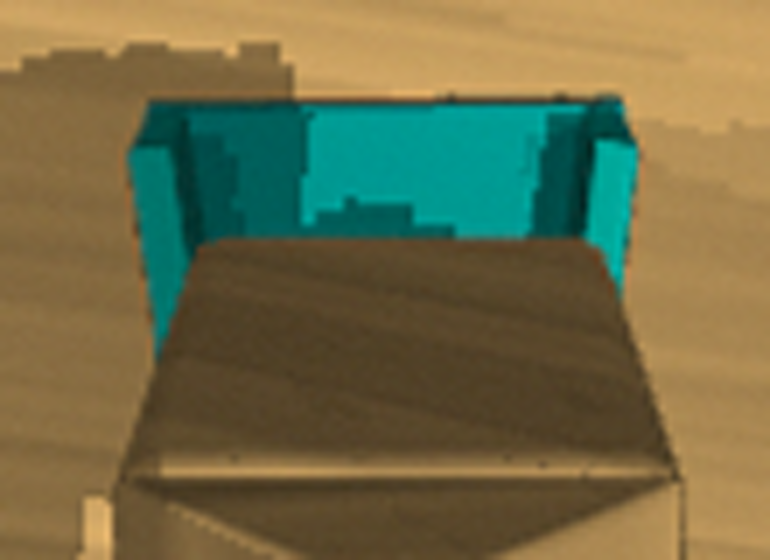

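In the crop, the wall-top inner corners are (182,143) and (597,138) and the outer ones are (128,150) and (637,142). The earlier row 170 was the base edge at counter level.

Run:
```python
from h import *
d=np.load("w2.npz");P=(d["p"],d["e"])
f=lambda x,y:(260+x/7,155+y/7)
a=un("wrist",[f(128,147),f(637,142),f(182,145),f(597,140)],28,P)
b=un("wrist",[f(150,100),f(622,100)],0,P);print(a,b)
m=(a.mean(0)[:2]+b.mean(0)[:2])/2
for q in (a[1]-a[0],b[1]-b[0]): print(np.linalg.norm(q),np.arctan2(q[0],-q[1]))
print(a.mean(0),b.mean(0))
u=-np.array([np.cos(.144),np.sin(.144)])
for c in (a.mean(0)[:2],b.mean(0)[:2],np.array([623.5,106])):
  print(c+45*u,c+110*u)
```

```text
[[622.503994   138.43456242  28.        ]
 [632.51094835  74.18230905  28.        ]
 [623.75682112 131.63779244  28.        ]
 [632.03272393  79.28302888  28.        ]] [[622.82551175 138.64363439   0.        ]
 [632.33810349  73.26372753   0.        ]]
65.0268498294572 0.15450354404229602
66.06831027035103 0.14448332428453492
[627.70112185 105.8844232   28.        ] [627.58180762 105.95368096   0.        ]
[583.16687619  99.42679487] [518.83963246  90.09910951]
[583.04756196  99.49605263] [518.72031823  90.16836727]
[578.96575434  99.54237167] [514.63851061  90.21468631]
```

```bash
python3 -m inch '[[[-0.156,-0.003,0,0,0,-0.001],[-0.156,-0.003,0.15,0,0,-0.001],[-0.156,-0.003,0.3,0,0,-0.001],[-0.156,-0.003,0.45,0,0,-0.001],[-0.156,-0.003,0.54,0,0,-0.001],[-0.156,-0.003,0.58,0,0,-0.001],[-0.156,-0.003,0.6,0,0,-0.001],[-0.156,-0.003,0.605,0,0,-0.001]]]'
python3 -m inch '[[[0,0,0.002,0,0,0],[0,0,0.005,0,0,0],[0,0,0.007,0,0,0],[0,0,0.007,0,0,0],[0,0,0.007,0,0,0]]]'
```

```text
clock: 5.33
eef_pos: [583.6, 98.0, 37.1]
tcp_rot: [-3.141, 0.002, 0.143]
contact_force: [-1.3, 5.4, 2.9]
opening: 0.391
grasp_force: 33.0
clock: 5.75
eef_pos: [583.8, 98.0, 36.6]
tcp_rot: [-3.141, 0.001, 0.143]
contact_force: [-1.6, 5.1, 1.7]
opening: 0.398
grasp_force: 33.0
```

```bash
python3 -m inch '[[[0.0,-0.005,0,0,0,0],[0,-0.01,0,0,0,0],[0,-0.01,0,0,0,0],[0,-0.01,0,0,0,0]]]'
python3 - <<'E'
from h import *
s=r.sense();print(s["contact_force"],s["wrist_torque"],s["eef_pos"],s["tcp_rot"])
cv2.imwrite("pics/w3.png",r.grab_frame("wrist")[180:400,180:460,::-1])
i=cv2.imread("pics/w3.png");cv2.imwrite("pics/w3c.png",cv2.resize(i,None,fx=2.7,fy=2.7,interpolation=cv2.INTER_CUBIC))
E
```

```text
clock: 6.08
eef_pos: [583.7, 100.4, 36.7]
tcp_rot: [3.141, 0.0, 0.145]
contact_force: [0.3, -0.5, -1.5]
opening: 0.394
grasp_force: 32.7
[ 0.25358125 -0.5254153  -1.46628799] [0.00972657 0.02937108 0.00011253] [583.713115   100.40620613  36.67304596] [3.14134465e+00 3.65297898e-04 1.44991666e-01]
```

View pics/w3c.png

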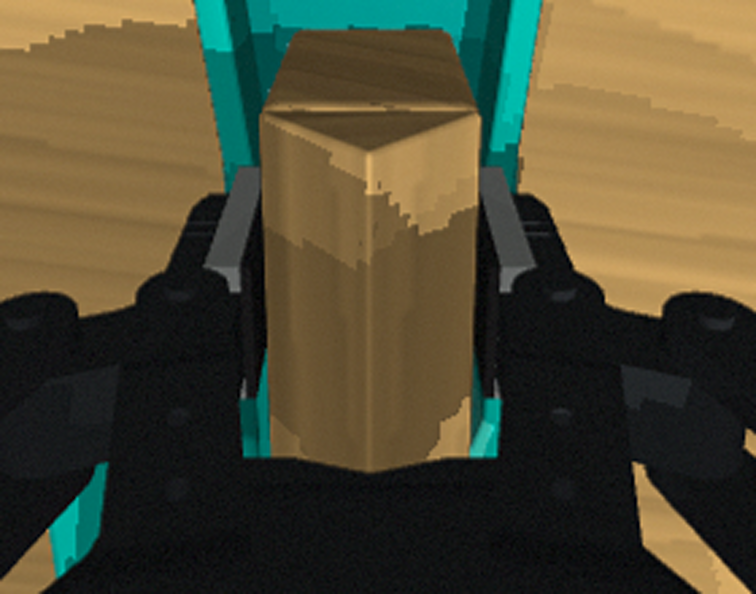

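The house is free in the lane, centred between the walls and about 1–2 mm above the floor. I'll lower it slightly and start sliding.

```bash
python3 -m inch '[[[0,0,0.006,0,0,0],[0,0,0.006,0,0,0],[0,0,0.006,0,0,0],[0,0,0.006,0,0,0]]]'
python3 -m inch '[[[-0.015,0,0,0,0,0],[-0.03,0,0,0,0,0],[-0.045,0,0,0,0,0],[-0.06,0,0,0,0,0],[-0.075,0,0,0,0,0],[-0.075,0,0,0,0,0]]]'
```

```text
clock: 6.47
eef_pos: [583.7, 101.3, 35.6]
tcp_rot: [3.142, 0.0, 0.146]
contact_force: [-1.1, 0.3, -1.5]
opening: 0.39
grasp_force: 32.7
clock: 6.97
eef_pos: [568.0, 99.0, 35.6]
tcp_rot: [3.142, 0.001, 0.146]
contact_force: [-1.1, -0.3, -1.5]
opening: 0.393
grasp_force: 32.7
```

```bash
python3 -m inch '[[[-0.015,0,0,0,0,0],[-0.03,0,0,0,0,0],[-0.045,0,0,0,0,0],[-0.06,0,0,0,0,0],[-0.075,0,0,0,0,0],[-0.075,0,0,0,0,0]]]'
python3 -m inch '[[[-0.015,0,0,0,0,0],[-0.03,0,0,0,0,0],[-0.045,0,0,0,0,0],[-0.06,0,0,0,0,0],[-0.075,0,0,0,0,0],[-0.075,0,0,0,0,0]]]'
```

```text
clock: 7.47
eef_pos: [553.2, 96.8, 35.6]
tcp_rot: [-3.142, 0.001, 0.146]
contact_force: [0.7, -0.7, -1.2]
opening: 0.391
grasp_force: 32.7
clock: 7.97
eef_pos: [538.4, 94.6, 35.6]
tcp_rot: [3.142, 0.001, 0.146]
contact_force: [-0.5, -0.9, -1.1]
opening: 0.394
grasp_force: 32.7
```

```bash
python3 -m inch '[[[-0.015,0.003,0,0,0,0],[-0.03,0.003,0,0,0,0],[-0.045,0.003,0,0,0,0],[-0.06,0.003,0,0,0,0],[-0.075,0.003,0,0,0,0],[-0.075,0.003,0,0,0,0]]]'
python3 -m inch '[[[-0.015,0,0,0,0,0],[-0.03,0,0,0,0,0],[-0.045,0,0,0,0,0],[-0.06,0,0,0,0,0],[-0.075,0,0,0,0,0],[-0.075,0,0,0,0,0]]]'
```

```text
clock: 8.47
eef_pos: [525.6, 92.1, 36.1]
tcp_rot: [3.142, -0.003, 0.146]
contact_force: [4.7, -0.0, -2.7]
opening: 0.39
grasp_force: 32.6
clock: 8.97
eef_pos: [510.5, 89.8, 36.0]
tcp_rot: [3.141, -0.002, 0.146]
contact_force: [4.1, -0.6, -1.5]
opening: 0.394
grasp_force: 32.6
```

```bash
python3 -m inch '[[[-0.015,0,0,0,0,0],[-0.03,0,0,0,0,0],[-0.045,0,0,0,0,0],[-0.06,0,0,0,0,0],[-0.075,0,0,0,0,0],[-0.075,0,0,0,0,0]]]'
python3 -m inch '[[[-0.015,0,0,0,0,0],[-0.03,0,0,0,0,0],[-0.045,0,0,0,0,0],[-0.06,0,0,0,0,0],[-0.075,0,0,0,0,0],[-0.075,0,0,0,0,0]]]'
```

```text
clock: 9.47
eef_pos: [495.7, 87.5, 36.0]
tcp_rot: [3.141, -0.002, 0.146]
contact_force: [4.9, -1.3, -1.3]
opening: 0.395
grasp_force: 32.6
clock: 9.97
eef_pos: [481.1, 85.3, 36.1]
tcp_rot: [3.141, -0.003, 0.146]
contact_force: [5.2, -0.6, -2.6]
opening: 0.389
grasp_force: 32.6
```

```bash
python3 -m inch '[[[-0.015,0,0,0,0,0],[-0.03,0,0,0,0,0],[-0.045,0,0,0,0,0],[-0.06,0,0,0,0,0],[-0.06,0,0,0,0,0]]]'
python3 -m inch '[[[-0.01,0,0,0,0,0],[-0.02,0,0,0,0,0],[-0.03,0,0,0,0,0],[-0.03,0,0,0,0,0]]]'
python3 -m inch '[[[-0.01,0,0,0,0,0],[-0.02,0,0,0,0,0],[-0.02,0,0,0,0,0]]]'
```

```text
clock: 10.38
eef_pos: [469.4, 83.6, 36.1]
tcp_rot: [3.141, -0.003, 0.146]
contact_force: [6.3, -1.1, -1.2]
opening: 0.394
grasp_force: 32.6
clock: 10.72
eef_pos: [463.7, 82.8, 36.2]
tcp_rot: [3.141, -0.003, 0.146]
contact_force: [5.8, -1.1, -2.0]
opening: 0.388
grasp_force: 32.6
clock: 10.97
eef_pos: [459.8, 82.2, 36.2]
tcp_rot: [3.141, -0.003, 0.146]
contact_force: [7.0, -1.9, -1.8]
opening: 0.399
grasp_force: 32.6
```

```bash
for k in 1 2; do :; done; python3 -m inch '[[[-0.01,0,0,0,0,0],[-0.02,0,0,0,0,0],[-0.02,0,0,0,0,0]]]' | sed -n '2p;4p'
python3 -m inch '[[[-0.007,0,0,0,0,0],[-0.015,0,0,0,0,0],[-0.015,0,0,0,0,0]]]' | sed -n '2p;4p'
```

```text
eef_pos: [455.9, 81.6, 36.2]
contact_force: [6.2, -1.7, -2.6]
eef_pos: [453.1, 81.2, 36.2]
contact_force: [6.7, -2.5, -1.4]
```

```bash
python3 -m inch '[[[-0.005,0,0,0,0,0],[-0.01,0,0,0,0,0],[-0.01,0,0,0,0,0]]]' | sed -n '2p;4p'
```

```text
eef_pos: [451.0, 80.9, 36.2]
contact_force: [7.2, -2.3, -1.4]
```

```bash
python3 -m inch '[[[-0.005,0,0,0,0,0],[-0.01,0,0,0,0,0],[-0.01,0,0,0,0,0]]]' | sed -n '2p;4p'
```

```text
eef_pos: [449.1, 80.6, 36.2]
contact_force: [6.2, -2.6, -1.7]
```

```bash
python3 -m inch '[[[-0.005,0,0,0,0,0],[-0.01,0,0,0,0,0],[-0.01,0,0,0,0,0]]]' | sed -n '2p;4p'
```

```text
eef_pos: [448.1, 80.5, 36.4]
contact_force: [8.4, -2.7, -4.3]
```

```bash
python3 -m inch '[[[-0.005,0,0,0,0,0],[-0.01,0,0,0,0,0],[-0.01,0,0,0,0,0]]]' | sed -n '2p;4p'
```

```text
eef_pos: [447.2, 80.4, 36.7]
contact_force: [11.0, -1.1, -3.9]
```

```bash
python3 -m inch '[[[-0.005,0,0,0,0,0],[-0.005,0,0,0,0,0],[-0.005,0,0,0,0,0]]]' | sed -n '2p;4p'
python3 - <<'E'
from h import *
s=cv2.resize(np.ascontiguousarray(r.grab_frame("side")[190:260,330:450,::-1]),None,fx=6,fy=6,interpolation=cv2.INTER_CUBIC);cv2.imwrite("pics/s4.png",s)
E
```

```text
eef_pos: [446.9, 80.3, 36.9]
contact_force: [11.8, -2.3, -2.2]
```

View pics/s4.png

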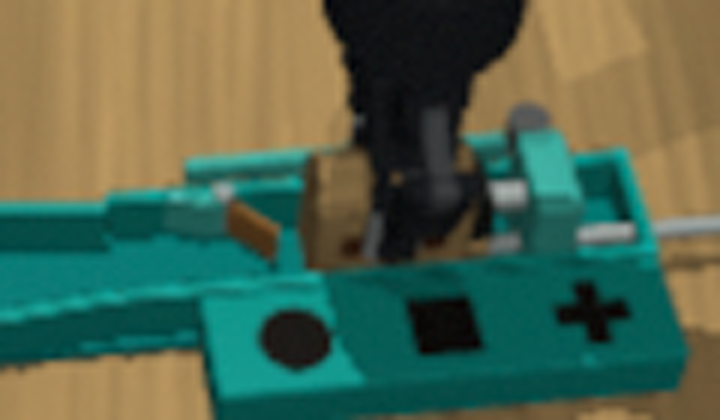

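The side crop shows the flap shut across behind the house: brown flap from (235,215) to (278,258), clear of the house's rear at about column 305. I'll back off gently, then release.

```bash
python3 -m inch '[[[0.01,0,0.001,0,0,0],[0.02,0,0.002,0,0,0],[0.03,0,0.003,0,0,0],[0.03,0,0.003,0,0,0]]]'
python3 -m inch '[[[0,0,0,0,0,0],[0,0,0,0,0,0],[0,0,0,0,0,0],[0,0,0,0,0,0],[0,0,0,0,0,0],[0,0,0,0,0,0]]]' 0.4 20
```

```text
clock: 13.1
eef_pos: [450.8, 81.2, 35.9]
tcp_rot: [-3.142, -0.004, 0.146]
contact_force: [6.4, -0.3, 2.4]
opening: 0.391
grasp_force: 33.1
clock: 13.6
eef_pos: [447.9, 80.7, 35.0]
tcp_rot: [3.142, 0.001, 0.146]
contact_force: [0.2, -0.0, 0.1]
opening: 0.701
grasp_force: 0.0
```

Released with no residual forces. Next I'll raise the arm and check.

```bash
python3 -m inch '[[[0,0,-0.05,0,0,0],[0,0,-0.2,0,0,0],[0,0,-0.4,0,0,0],[0,0,-0.6,0,0,0],[0,0,-0.7,0,0,0],[0,0,-0.7,0,0,0],[0,0,-0.7,0,0,0]]]' | head -2
python3 - <<'E'
from h import *
R=lambda i:cv2.resize(np.ascontiguousarray(i[:,:,::-1]),None,fx=5,fy=5,interpolation=cv2.INTER_CUBIC)
s=R(r.grab_frame("side")[180:265,315:450]);cv2.imwrite("pics/s5.png",s)
E
```

```text
clock: 14.18
eef_pos: [449.1, 80.9, 176.8]
```

View pics/s5.png

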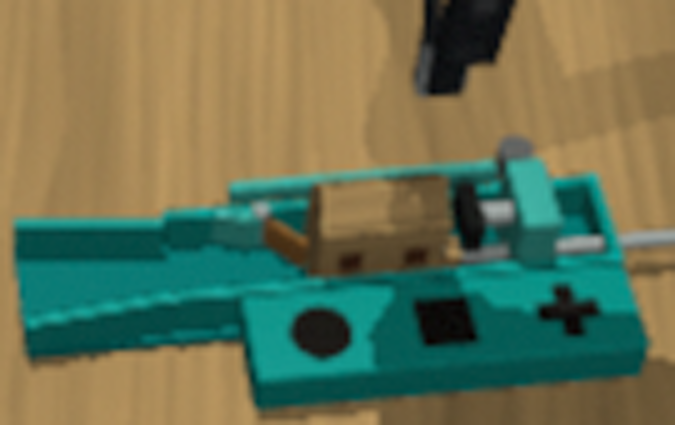

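The house stands upright at about (380,225) in the crop, held against the shut flap with its tip at (308,262), and the arm is clear.

```bash
python3 -c "
from rig import r
print(r.sign_off())"
```

```text
the job is handed in; nothing more can be done
None
```

The house is standing upright behind the shut flap, released, with the arm clear; I pressed it to about 12 N at the pad and handed the job in at about 14 s, but the hand-in returned no verdict.

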